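# Steady a rocking marking press and tag it fit for use

## Task

The marking press rocks because its front-left foot has crept up: turn that foot's black knob clockwise until the press stands firmly on all four feet without rocking, then swing the red-tipped lock lever under the knob clockwise to tight so the foot stays there. When that is done, take the green tag out of the slotted block and hang it by its hole on the peg on the press's right side; do not shove the press out of place, and leave the other tags and everything else on the bench where they are.

Things in the scene. Friction and masses are not known exactly. Their poses are not given: they have to be found in the camera images.
- press: Cream marking press, about 8 kg, loose on four feet at x, y = +-100, +-140 mm; 330 mm wide over its lugs. Origin: bench level amid the feet; x to its back, y to its left. Bed 250 x 190 mm, up to 60 mm high; head x -88..115, y -65..65 mm, 270 mm high. Heavier at the back: with the front-left foot up it sits on the other three (fixed) feet, and that corner dips when pressed with over about 7 N.
- foot_knob (a joint): Turn of the front-left foot's knob, rad, growing clockwise seen from above, which screws foot and knob down 8 mm a turn. At 0 all four feet are equally long; starts at -5.2 to -3. The rubber pads give, so the foot starts to bear at about -2; past about +2 the press is jacked up, the front-right foot goes slack and it rocks again. Needs up to 0.3 N m; stays where it is left.
- knob_center (a point): Centre of the black fluted knob of the front-left foot: upright cylinder of 44 mm diameter and 32 mm height (16 mm above and below this point), on the foot's axis. Beneath it there is about 10 mm or more of bare stem above the lever.
- lock_lever (a joint): Turn of the lock lever about the same foot's vertical axis, rad: 0 to 0.25 loose at the start (pointing to the front of the press, away from its back), 1.25 its stop. It counts as tight beyond 1.0. Grows clockwise as seen from above. Takes about 0.12 N m; stays where it is left.
- lever_ball (a point): Centre of the 20 mm red ball at the lever's end, 95 mm from the foot's axis, about 57 mm above the bench. The lever's steel arm is 11 mm wide, 8 mm thick, 52 to 60 mm above the bench; the lug below it reaches 24 mm from the axis and 48 mm high.
- lever_pivot (a point): Point on the foot's axis at the height of the lever.
- pad_fl: Rubber pad of the front-left, adjustable foot, 36 mm diameter; origin at the centre of its underside.
- pad_fr: Rubber pad of the front-right foot, as above.
- pad_rr: Rubber pad of the back-right foot, as above.
- pad_rl: Rubber pad of the back-left foot, as above.
- peg_root (a point): Where the peg leaves the right cheek of the press's head. The peg is a straight steel pin, 9 mm thick and 62 mm long, pointing to the right of the press (its -y) and rising 12 degrees towards its free end.
- peg_mid (a point): Middle of the peg, on its axis, about 258 mm above the bench.
- peg_tip (a point): Free end of the peg, on its axis (the pin is rounded 4.5 mm beyond it).
- green_center (a point): Centre of the green tag: stiff plate 64 mm wide (y), 140 mm high (z), 8 mm thick (x is square to its faces), about 70 g. It stands upright in a slot of the block, its lower edge 8 mm above the bench.
- green_hole (a point): Centre of the green tag's round hanging hole, 24 mm diameter through its thickness, 52 mm below its top edge. Axes as the tag.
- green_grip (a point): Point in the green tag 14 mm below its top edge, where it can be gripped across its thickness clear of the hole. Axes as the tag.
- red_center (a point): Centre of the red tag, same shape as the green, in another slot of the block.
- yellow_center (a point): Centre of the yellow tag, same shape, in another slot.
- tag_block: Wooden block, 170 mm (x) by 90 mm (y), 48 mm high, fixed, with three slots 10 mm wide across it, 55 mm apart along x and 40 mm deep, each holding one tag. Origin: centre of its underside.
- wood_tray: Open wooden tray 150 x 200 x 50 mm, stays where it is.
- oil_bottle: Metal oil bottle 52 mm diameter, 100 mm high, stays where it is.
- driver: Screwdriver with a yellow handle, lying on the bench, stays where it is.
- die_block: Brass block 50 x 70 x 25 mm, stays where it is.
- foil_roll: Copper-coloured roll 70 mm diameter, 50 mm high, stays where it is.

How it is judged (in metres and radians):
On the way, in this order (a step that is already met when the one before it is completed fails the run):
1. the press stands on all four feet (contact force between each of pad_fl, pad_fr, pad_rr, pad_rl and anything else above 2 N), for 0.3 s.
2. the lock lever is tight (value of joint lock_lever above 1 rad), for 0.2 s.
3. the green tag is out of its slot (height (world z) of green_center above 0.12 m), for 0.1 s.
At the end, for the whole second after the job is handed in: Every one of the four pads carries more than 2 N and the press stands still and level within 0.02 rad; the lock lever reads above 1.0 rad; the green tag hangs upright (within 0.35 rad) and at rest with the peg through its hole (all of step 1 and angle between press's own z axis and vertical below 0.02 rad and linear speed of press below 0.02 m/s and value of joint lock_lever above 1 rad and y of green_hole in the frame of peg_mid between -0.034 and 0.034 m and x of green_hole in the frame of peg_mid between -0.012 and 0.012 m and z of green_hole in the frame of peg_mid between -0.024 and 0.006 m and angle between green_hole's own z axis and vertical below 0.35 rad and angular speed of tag_green below 0.6 rad/s); the robot touches nothing.
It fails at once if the press is shoved more than 25 mm (distance of press from where it was at the start of the episode above 0.025 m).
It fails at once if another tag is pulled or knocked out of place (distance of any of red_center, yellow_center from where it was at the start of the episode above 0.025 m).
It fails at once if a bystander is moved more than 30 mm (distance of any of wood_tray, oil_bottle, driver, die_block, foil_roll from where it was at the start of the episode above 0.03 m).
It also fails if it takes over 72 s, if anything falls off the work surface, if the arm or the gripper's body presses on something with over 40 N, if the wrist force passes 120 N, or if a joint passes its speed limit or range.

## Robot

A 7-joint arm with a two-finger parallel gripper is mounted at the origin on the work surface. World frame = base frame: x ahead of the robot, y to its left, z up, the work surface at z = 0. Lengths are in m, angles in degrees, forces in N, time in s.
With the tool pointing down it reaches from about 0.425 to 0.875 m from the base axis. Payload 4.7 kg.
Tool frame: the origin (TCP) lies midway between the tips of the shut fingers; the grasp point (between the pads) lies 19 mm behind it; z points along the fingers, x is the direction in which the jaws open and shut, and the axes are right-handed (so a half turn about z gives the same grasp; the last joint's range is limited). The gripper opens to 87 mm and grips with 3 to 60 N. Pads are 19 mm wide; open, the fingers measure 117 mm over their backs; the gripper's body (75 mm by 190 mm) begins 51 mm behind the grasp point.
Start: joints at [-66.629, 18.392, -4.016, 83.108, 1.295, 78.541, -3.26], TCP at [0.249, 0.6, 0.223] pointing down, gripper open.
Joint ranges: [-163.93, 163.93], [-17.29, 119.83], [-79.2, 71.16], [3.27, 140.29], [-89.18, 269.18], [5.43, 117.66], [-154.24, 154.24]. Speed limits (degrees/s): [147.25, 147.25, 180, 180, 180, 180, 180].

## Interface

Orientations are given as [roll, pitch, yaw] about the fixed x, y, z axes, in that order (R = Rz(yaw) Ry(pitch) Rx(roll)).
In Python, from cell import telemetry, optics, env gives the robot as it stands.
- The arm moves only by the tool arm_command, never from a script. Its arguments are lists of equal length, an entry for each row: "translation": the shift along the tool's x, y, z in cm, a list of three; "twist": the turn about the tool's z in degrees. In form: {"translation": [[x, y, z], ...], "twist": [twist, ...]}. A call has 1 to 10 rows; each row shifts and turns the pose as measured when the row begins, along the tool's axes as they then stand; what a row does not reach is not made up. A row lasts 1/8 s, in which the tool goes at most 62.5 mm and 10.7 degrees, less where a joint would pass 70% of its speed; a pose out of reach is approached as far as the arm can. A call is refused whole if a number of a shift passes 6.25 or a number of a turn 10.7, either way. A call with a gripper value outside its range is refused whole. "grip" is the opening in per cent of the stroke, from 0 (shut) to 100 (fully open), set as the call begins (left out, the last holds). The fingers move at their own pace and stop on an object; "force" is the grip in N (left out, the last holds). Time passes only in rows, so rows that do not move let the fingers close. It gives the time, the measured TCP pose, the force and the opening at its end, in the units of the state.
- telemetry.get_obs(): the state, without advancing time (a new reading comes with each control period).
- optics.read_camera(name): name is "scene" or "top" or "wrist"; returns a dict with "img" (420x560x3 uint8, blue, green, red), "fx", "fy", "cx", "cy" (pixels), "dist" ([k1, k2, p1, p2, k3] as OpenCV has them; the pictures are not rectified), "extrinsics" (4x4, takes a point from camera to world coordinates); the wrist camera has in their place "hand_eye" (4x4, takes a point from camera to tool coordinates, whose origin is the TCP and whose axes are the tool frame's). Camera axes: x right, y up, looking along -z (the intrinsics and any distortion apply to the point x, -y, -z); pixel columns grow to the right and rows downward; lengths in m; the calibration is good to about 2 mm. A picture is of the moment at which its call begins: read the wrist's pose just before it. There is no depth.
- env.sign_off(): hands the job in, once; it reports no verdict.
The state is a dict: "time_s": time; "qpos": joint angles; "joint_velocities": joint speeds; "effort": joint torques, N m; "tool_pos": TCP position; "tool_rot": TCP orientation; "force": force on the tool from outside, world axes, zero at the start; "wrist_torque": the same for the moment, N m; "grip_width": finger opening in m.
Only numpy, scipy, OpenCV 4.12 (cv2) and the standard library are available. Lean on these libraries where they do the work, as an engineer would, in place of code of your own. Each camera call takes 0.05 s, during which the arm holds its last target. There are 200 camera calls.

## Working session

There is one attempt and no reset: what is moved stays moved. The work goes in short steps, Python scripts to look and compute and a tool call to move; the robot and the scene stay as the last step left them, time stands still between calls to the robot, and variables do not carry over. Pictures are saved under pics/ and viewed, about 8 in all and at most 12, crops included, and the job is handed in when it is done.

Besides the shell and the picture viewer there is one more tool, called after ">>>" as a command line: name --pt "numbers of a row" for each row, then --argument value for the rest. arm_command: Moves the arm, as the interface text tells. Its arguments: {"type":"object","properties":{"translation":{"type":"array","items":{"type":"array","items":{"type":"number"}}},"twist":{"type":"array","items":{"type":"number"}},"grip":{"type":"number"},"force":{"type":"number"}},"required":["translation","twist"]}

```bash
mkdir -p pics
cat > h.py <<'E'
import numpy as np, cv2
from scipy.spatial.transform import Rotation as R
from cell import telemetry, optics, env
def tool():
    o=telemetry.get_obs(); T=np.eye(4)
    T[:3,:3]=R.from_euler('xyz',o['tool_rot'],degrees=True).as_matrix(); T[:3,3]=o['tool_pos']; return T,o
def cam(n,save=None):
    T,o=tool(); c=optics.read_camera(n)
    c['E']=np.array(c['extrinsics']) if n!='wrist' else T@np.array(c['hand_eye'])
    c['K']=np.array([[c['fx'],0,c['cx']],[0,c['fy'],c['cy']],[0,0,1.]]); c['d']=np.array(c['dist'],float)
    if save: cv2.imwrite('pics/'+save,c['img'])
    np.save('pics/%s_last.npy'%n,c,allow_pickle=True); return c
def load(n): return np.load('pics/%s_last.npy'%n,allow_pickle=True).item()
def ray(c,uv):
    p=cv2.undistortPoints(np.array([[uv]],float),c['K'],c['d'])[0,0]
    return c['E'][:3,3], c['E'][:3,:3]@np.array([p[0],-p[1],-1.])
def onz(c,uv,z):
    o,d=ray(c,uv); return o+d*(z-o[2])/d[2]
def tri(a,ua,b,ub):
    A=[];B=[]
    for c,u in((a,ua),(b,ub)):
        o,d=ray(c,u); d/=np.linalg.norm(d); P=np.eye(3)-np.outer(d,d); A.append(P);B.append(P@o)
    x=np.linalg.lstsq(np.vstack(A),np.hstack(B),rcond=None)[0]
    return x,[np.linalg.norm(P@x-q) for P,q in zip(A,B)]
def proj(c,p):
    q=np.linalg.inv(c['E'])@np.append(p,1); q=np.array([q[0],-q[1],-q[2]])
    return cv2.projectPoints(q[None],np.zeros(3),np.zeros(3),c['K'],c['d'])[0].ravel()
E
python3 - <<'E'
from h import *
np.set_printoptions(precision=4,suppress=True)
for n in('scene','top'):
    c=cam(n,n+'0.png'); print(n,c['E'],c['fx'])
print(tool()[1])
E
```

```text
scene [[ 0.1969 -0.7908  0.5795  1.2447]
 [ 0.9803  0.1507 -0.1275 -0.0999]
 [ 0.0135  0.5932  0.8049  1.1   ]
 [ 0.      0.      0.      1.    ]] 440.4927367076847
top [[-0.0216  0.9801 -0.1973  0.2896]
 [-0.9998 -0.0218  0.0011  0.0517]
 [-0.0032  0.1973  0.9803  1.5775]
 [ 0.      0.      0.      1.    ]] 544.7426386256938
{'time_s': 0.1, 'qpos': array([-66.6291,  18.4361,  -4.0144,  83.1674,   1.2943,  78.5415,
        -3.26  ]), 'joint_velocities': array([ 0.0429, -0.0545, -0.1377, -0.1863, -0.0433, -0.0848, -0.0213]), 'effort': array([  0.0001, -49.2572,  -0.4055, -31.34  ,  -0.0641,   0.0396,
         0.0001]), 'tool_pos': array([0.2493, 0.5998, 0.2216]), 'tool_rot': array([179.9949,   0.0999,  67.4375]), 'force': array([ 0.1406, -0.3753, -0.1545]), 'wrist_torque': array([-0.0189, -0.0004,  0.0181]), 'grip_width': 0.08686676397823222}
```

View pics/scene0.png

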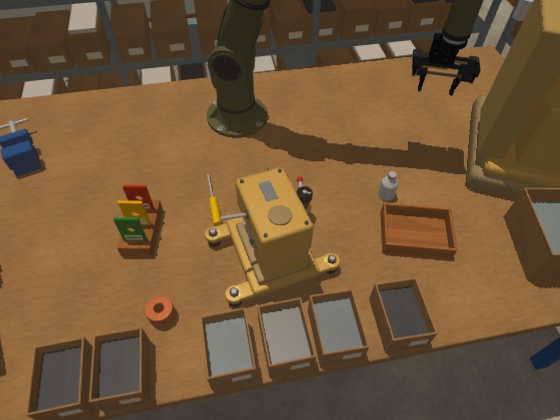

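View pics/top0.png

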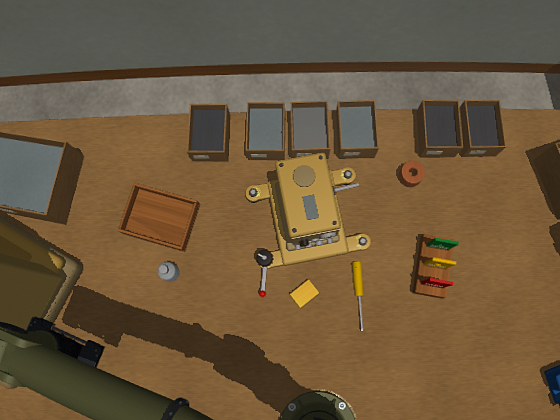

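The scene view shows the press at about (275,230), its knob at (305,194) and the tags at (130,215). The top view shows the knob at (263,257), the ball at (262,294), the peg at (346,187) and the green tag at (440,243). I'll enlarge both views.

Run:
```python
from h import *
t=load('top')['img'];s=load('scene')['img']
r=lambda i,x,y,w,h:cv2.resize(i[y:y+h,x:x+w],(w*4,h*4),interpolation=cv2.INTER_CUBIC)
a=np.zeros((600,800,3),np.uint8)
def put(im,x,y): a[y:y+im.shape[0],x:x+im.shape[1]]=im
put(r(t,240,225,50,75),0,0)      # knob top
put(r(t,325,160,50,40),200,0)    # peg top
put(r(t,410,230,55,70),400,0)    # tags
put(r(s,285,170,40,45),620,0)    # knob scene
put(r(s,110,175,55,75),0,300)    # tags scene
put(r(s,200,190,60,60),240,300)  # peg scene
put(r(s,240,165,75,70),490,300)
cv2.imwrite('pics/c1.png',a)
```

```text
(no output)
```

View pics/c1.png

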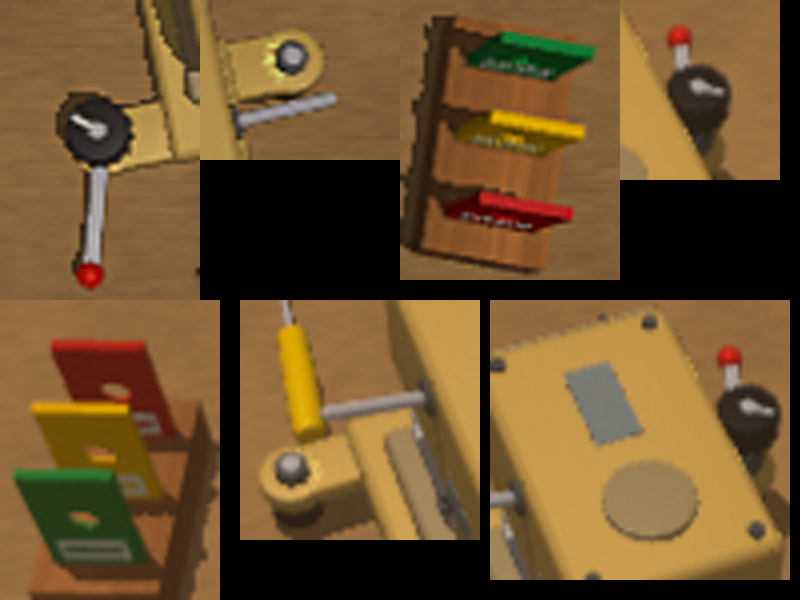

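Run:
```python
from h import *
np.set_printoptions(precision=4,suppress=True)
t=load('top');s=load('scene')
P={'knobtop':((264.2,257),(304.5,192.5)),'ball':((262.5,293.75),(299.75,179.5)),'root':((334.5,190.5),(247,214.5)),'tip':((358.75,184.5),(221.25,217.5)),
'gL':((435.25,239.5),(137,218.25)),'gR':((458,243),(114.25,218.75)),
'yL':((410+92/4,230+115/4),(110+127/4,175+106/4)),'yR':((410+182/4,230+130/4),(110+34/4,175+106/4)),}
X={}
for k,(a,b) in P.items():
    X[k],e=tri(t,a,s,b); print(k,X[k],e)
for k in('gR','yR'):
    l=X[k[0]+'L'];r=X[k]; d=r-l; print(k,np.linalg.norm(d),'mid',(l+r)/2,'yawdir',np.degrees(np.arctan2(d[1],d[0])))
d=X['tip']-X['root'];print('peg',np.linalg.norm(d),np.degrees(np.arctan2(d[1],d[0])),d)
# press yaw from foot bolts at nominal height .06
fr=onz(t,(363,241),.055);rr=onz(t,(347.7,174.5),.055);rl=onz(t,(252.5,193),.055)
print(fr,rr,rl,np.degrees(np.arctan2(*(rr-fr)[1::-1])), np.linalg.norm(rr-fr),np.linalg.norm(rl-rr)); print('fl pred',fr+rl-rr, onz(t,(262.5,293.75),.057))
```

```text
knobtop [0.4807 0.1362 0.1058] [np.float64(0.000616109864066209), np.float64(0.000616109864066401)]
ball [0.3846 0.1459 0.0504] [np.float64(3.685464170501001e-05), np.float64(3.685464170495035e-05)]
root [ 0.6276 -0.0491  0.2455] [np.float64(0.001266565665008984), np.float64(0.00126656566500901)]
tip [ 0.6374 -0.1097  0.2626] [np.float64(0.0006859841359727676), np.float64(0.0006859841359728951)]
gL [ 0.5122 -0.3271  0.1435] [np.float64(0.0017389779812476936), np.float64(0.0017389779812476283)]
gR [ 0.5012 -0.3879  0.1421] [np.float64(7.695761230878343e-05), np.float64(7.695761230854225e-05)]
yL [ 0.4599 -0.3151  0.1464] [np.float64(0.00017021035153788098), np.float64(0.00017021035153799477)]
yR [ 0.4481 -0.3763  0.1462] [np.float64(0.0005199530041686255), np.float64(0.0005199530041678304)]
gR 0.06176123652536714 mid [ 0.5067 -0.3575  0.1428] yawdir -100.23734303817439
yR 0.06233064785227228 mid [ 0.454  -0.3457  0.1463] yawdir -100.90943243181971
peg 0.06366718313582037 -80.85193676423603 [ 0.0097 -0.0605  0.0171]
[ 0.5267 -0.1406  0.055 ] [ 0.7229 -0.1052  0.055 ] [0.6737 0.1715 0.055 ] 10.2340843489161 0.19939765887001354 0.28103490816365184
fl pred [0.4774 0.1361 0.055 ] [0.3842 0.1456 0.057 ]
```

>>> arm_command --pt "-3.4 3.9 0.2" --pt "-3.4 3.9 0.2" --pt "-3.4 3.9 0.2" --pt "-3.4 3.9 0.2" --pt "-3.4 3.9 0.2" --pt "-3.4 3.9 0" --pt "-3.4 3.9 0" --pt "-3.4 3.9 0" --pt "-3.4 3.9 0" --pt "-3.4 3.9 0" --twist '[0,0,0,0,0,0,0,0,0,0]' --grip 100 --force 35

```text
time_s: 1.35
tool_pos: [0.4822, 0.1248, 0.2069]
tool_rot: [-179.8, 0.4, 68.0]
force: [1.1, -0.6, 0.5]
grip_width: 0.0869
```

```bash
cat >> h.py <<'E'
def go(p):
    T,o=tool(); return np.round(T[:3,:3].T@(np.array(p)-T[:3,3])*100,2)
E
python3 - <<'E'
from h import *
T,o=tool(); print(o['time_s'],o['tool_pos'],o['tool_rot'],o['qpos'],o['force'])
cam('wrist','w1.png'); print(go([.4795,.136,.2]))
E
```

```text
1.35 [0.48217249 0.12475976 0.20685007] [-179.78885779    0.3585779    67.98565546] [-3.63961547e+01  2.21603603e-01  1.88719164e+01  1.05831124e+02
  7.31522623e-02  7.43502990e+01  5.04408962e+01] [ 1.11868329 -0.55019746  0.54920067]
[ 1.63 -1.31  0.69]
```

View pics/w1.png

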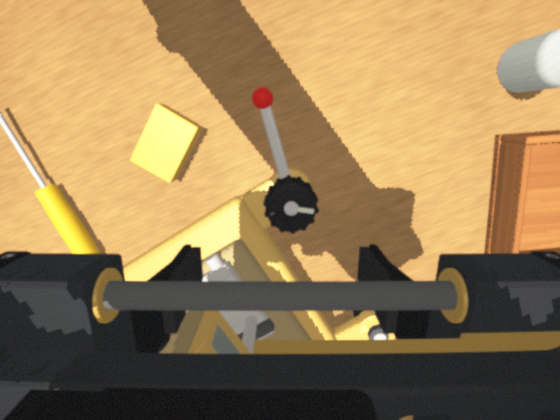

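The wrist view shows the knob top centred near (291,207), the ball at (262,98) and the brass block at (166,142).

Run:
```python
from h import *
np.set_printoptions(precision=4,suppress=True)
w=load('wrist');t=load('top')
print(onz(w,(291,208),.106),onz(w,(262,98),.057),tri(w,(291,208),t,(264.2,257)),tri(w,(262,98),t,(262.5,293.75)))
for z in(.106,): 
  k=onz(w,(291,208),z); print(go([k[0],k[1],.095]))
```

```text
[0.4811 0.1354 0.106 ] [0.3849 0.1457 0.057 ] (array([0.4797, 0.1361, 0.1126]), [np.float64(0.00033238960024893405), np.float64(0.00033238960024890775)]) (array([0.3845, 0.1457, 0.0536]), [np.float64(0.0001290902140788651), np.float64(0.00012909021407894137)])
[ 1.74 -1.14 11.19]
```

>>> arm_command --pt "1.75 -1.15 2" --pt "0 0 5" --pt "0 0 4" --pt "0 0 1.9" --pt "0 0 0" --twist '[0,0,0,0,0]'

```text
time_s: 2.02
tool_pos: [0.4812, 0.1334, 0.0739]
tool_rot: [180.0, 0.6, 67.0]
force: [0.3, 0.2, 0.4]
grip_width: 0.0872
```

Run:
```python
from h import *
print(go([.480,.136,.078]))
```

```text
[ 0.19 -0.21 -0.42]
```

>>> arm_command --pt "0.2 -0.2 -0.4" --pt "0 0 0" --pt "0 0 0" --pt "0 0 0" --pt "0 0 0" --pt "0 0 0" --twist '[0,0,0,0,0,0]' --grip 0 --force 35

```text
time_s: 2.78
tool_pos: [0.481, 0.1346, 0.0814]
tool_rot: [179.9, 0.6, 67.0]
force: [-1.4, -0.2, 1.5]
grip_width: 0.0432
```

>>> arm_command --pt "0 0 0.15" --pt "0 0 0" --twist '[0,0]'

```text
time_s: 3.02
tool_pos: [0.481, 0.1347, 0.0811]
tool_rot: [179.9, 0.6, 67.0]
force: [-2.6, -2.5, 4.5]
grip_width: 0.0436
```

>>> arm_command --pt "0 0 0.2" --pt "0 0 0" --twist '[0,0]'

```text
time_s: 3.28
tool_pos: [0.4809, 0.1347, 0.0809]
tool_rot: [179.9, 0.6, 67.0]
force: [-3.3, -3.1, 6.8]
grip_width: 0.0432
```

>>> arm_command --pt "0 0 0.2" --pt "0 0 0" --twist '[0,0]'

```text
time_s: 3.52
tool_pos: [0.4809, 0.1348, 0.0808]
tool_rot: [180.0, 0.5, 67.0]
force: [-1.9, -4.0, 7.4]
grip_width: 0.043
```

>>> arm_command --pt "0 0 0.4" --pt "0 0 0.4" --pt "0 0 0.4" --twist '[0,0,0]'

```text
time_s: 3.9
tool_pos: [0.4804, 0.1352, 0.0783]
tool_rot: [-179.8, 0.5, 67.0]
force: [-14.0, -4.6, 33.4]
grip_width: 0.0435
```

>>> arm_command --pt "0 0 0.4" --pt "0 0 0.4" --pt "0 0 0.4" --twist '[0,0,0]'

```text
time_s: 4.28
tool_pos: [0.4803, 0.1353, 0.0784]
tool_rot: [-179.6, 0.5, 67.0]
force: [-12.0, -4.5, 30.0]
grip_width: 0.0435
```

>>> arm_command --pt "0 0 -0.2" --pt "0 0 0.02" --pt "0 0 0.02" --pt "0 0 0.02" --pt "0 0 0.02" --pt "0 0 0.02" --pt "0 0 0.02" --pt "0 0 0.02" --pt "0 0 0" --twist '[0,10.5,10.5,10.5,10.5,10.5,10.5,10.5,0]'

```text
time_s: 5.4
tool_pos: [0.4801, 0.1339, 0.08]
tool_rot: [179.6, 0.5, -8.2]
force: [-3.5, -1.8, 2.1]
grip_width: 0.0432
```

Run:
```python
from h import *
T,o=tool(); print(o['wrist_torque'],o['qpos'],go([.480,.1355,.080]))
```

```text
[-0.44378527 -0.01959013 -0.15740055] [-41.31056166   7.6167772   24.13496118 114.20005609  -3.41591188
  59.49049339 -23.75338   ] [-0.03 -0.16 -0.  ]
```

>>> arm_command --pt "0 0 0" --pt "0 0 0" --pt "0 0 0" --pt "0 0 0" --pt "0 0 0" --pt "0 0 0" --pt "0 0 0" --pt "0 0 0" --pt "0 0 0" --twist '[0,0,-10.5,-10.5,-10.5,-10.5,-10.5,-10.5,-10.5]' --grip 75

```text
time_s: 6.52
tool_pos: [0.4827, 0.1376, 0.08]
tool_rot: [-179.8, 0.2, 67.6]
force: [-0.8, 0.7, -0.3]
grip_width: 0.0649
```

Run:
```python
from h import *
print(go([.4803,.135,.080]))
```

```text
[-0.33 -0.12  0.01]
```

>>> arm_command --pt "-0.3 -0.1 0" --pt "0 0 0" --pt "0 0 0" --pt "0 0 0" --twist '[0,0,0,0]' --grip 0

```text
time_s: 7.02
tool_pos: [0.4806, 0.1348, 0.0801]
tool_rot: [-179.8, 0.2, 67.2]
force: [-1.2, -0.8, 0.4]
grip_width: 0.0433
```

>>> arm_command --pt "0 0 0.02" --pt "0 0 0.02" --pt "0 0 0.02" --pt "0 0 0.02" --pt "0 0 0.02" --pt "0 0 0.02" --pt "0 0 0.02" --pt "0 0 0" --twist '[10.5,10.5,10.5,10.5,10.5,10.5,10.5,0]'

```text
time_s: 8.02
tool_pos: [0.4804, 0.1342, 0.0791]
tool_rot: [179.9, 0.2, -8.0]
force: [-1.0, -0.4, 1.6]
grip_width: 0.0434
```

>>> arm_command --pt "0 0 0" --pt "0 0 0" --pt "0 0 0" --pt "0 0 0" --pt "0 0 0" --pt "0 0 0" --pt "0 0 0" --pt "0 0 0" --pt "-0.15 0 0" --twist '[0,0,-10.5,-10.5,-10.5,-10.5,-10.5,-10.5,-10.5]' --grip 75

```text
time_s: 9.15
tool_pos: [0.4808, 0.1347, 0.0792]
tool_rot: [-180.0, 0.0, 67.6]
force: [-1.0, -0.1, 0.4]
grip_width: 0.0653
```

Run:
```python
from h import *
print(go([.4803,.135,.078]))
```

```text
[ 0.01 -0.06  0.12]
```

>>> arm_command --pt "0 0 0.1" --pt "0 0 0" --pt "0 0 0" --pt "0 0 0" --twist '[0,0,0,0]' --grip 0

```text
time_s: 9.65
tool_pos: [0.481, 0.1346, 0.0781]
tool_rot: [-180.0, 0.0, 67.3]
force: [-0.5, -0.1, 0.8]
grip_width: 0.0433
```

>>> arm_command --pt "0 0 0.4" --pt "0 0 0.4" --pt "0 0 0.4" --twist '[0,0,0]'

```text
time_s: 10.02
tool_pos: [0.4812, 0.1348, 0.0771]
tool_rot: [-179.7, -0.0, 67.3]
force: [-12.8, -3.6, 31.3]
grip_width: 0.0429
```

>>> arm_command --pt "0 0 -0.2" --pt "0 0 0.02" --pt "0 0 0.02" --pt "0 0 0.02" --pt "0 0 0.02" --pt "0 0 0.02" --pt "0 0 0" --twist '[0,10.5,10.5,10.5,10.5,10.5,0]'

```text
time_s: 10.9
tool_pos: [0.4808, 0.134, 0.0778]
tool_rot: [-179.9, 0.2, 13.5]
force: [-2.6, -1.4, 2.5]
grip_width: 0.0435
```

>>> arm_command --pt "0 0 0.4" --pt "0 0 0.4" --pt "0 0 0.4" --twist '[0,0,0]'

```text
time_s: 11.28
tool_pos: [0.481, 0.1344, 0.0766]
tool_rot: [-179.6, 0.4, 14.0]
force: [-13.9, -4.5, 33.8]
grip_width: 0.0432
```

>>> arm_command --pt "0 0 -0.1" --pt "0 0 0" --pt "0 0 0" --pt "0 0 -5" --pt "0 0 -2" --pt "-3.8 0 0" --pt "-3.8 0 0" --pt "0 0 0" --twist '[0,0,0,0,0,10.2,10.2,0]' --grip 75

```text
time_s: 12.28
tool_pos: [0.4049, 0.1221, 0.1475]
tool_rot: [-179.9, 0.6, -6.3]
force: [0.5, -0.4, 0.1]
grip_width: 0.0651
```

>>> arm_command --pt "0 0 0" --pt "0 0 0" --twist '[0,0]' --grip 0

```text
time_s: 12.52
tool_pos: [0.4062, 0.1222, 0.1473]
tool_rot: [-179.9, 0.5, -6.2]
force: [0.1, -1.2, -0.3]
grip_width: 0.0526
```

Run:
```python
from h import *
print(tool()[1]['grip_width'],go([.4076,.115,.05]))
c=cam('top');w=cam('wrist');t=c['img'];i=w['img']
a=np.hstack([cv2.resize(t[225:325,225:325],(420,420),interpolation=cv2.INTER_CUBIC),i[:,90:470]])
cv2.imwrite('pics/c2.png',a)
```

```text
0.0525637364284893 [0.3  0.72 9.73]
```

View pics/c2.png

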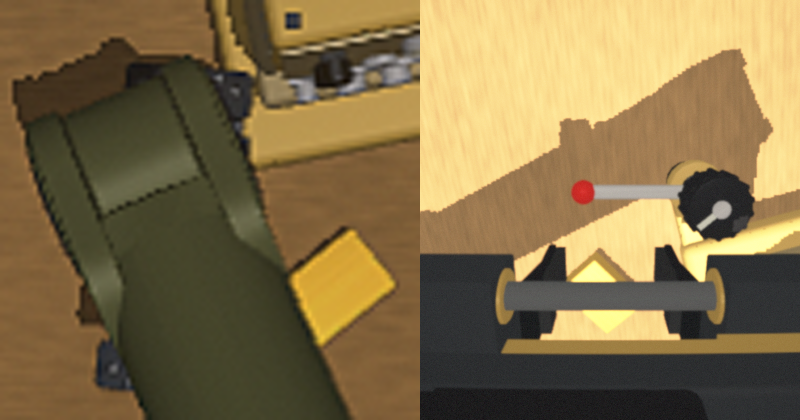

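The wrist view shows the ball at (253,192) and the knob at (387,205). The lever lies along tool x and hasn't moved, and the brass block is below finger height. Next I push the lever.

>>> arm_command --pt "0.3 0.75 0" --pt "0 0 0" --pt "0 0 4" --pt "0 0 4" --pt "0 0 1.6" --pt "0 0 0" --twist '[0,0,0,0,0,0]' --grip 0

```text
time_s: 13.38
tool_pos: [0.41, 0.1139, 0.0494]
tool_rot: [-179.9, 0.4, -6.2]
force: [-0.7, -0.4, -0.5]
grip_width: 0.0006
```

Run:
```python
from h import *
w=load('wrist');print(onz(w,(253,192),.057),onz(w,(387,205),.103),go([.4076,.115,.05]),tool()[1]['grip_width'])
```

```text
[0.38519359 0.14530218 0.057     ] [0.47936604 0.13647427 0.103     ] [-0.25 -0.08 -0.06] 0.0005711904496062294
```

>>> arm_command --pt "-0.2 -1.2 0" --pt "0.07 -0.97 0" --pt "0.07 -0.97 0" --pt "0.07 -0.97 0" --pt "0.07 -0.97 0" --pt "0.07 -0.97 0" --pt "0 0 0" --twist '[0,8,8,8,8,8,0]'

```text
time_s: 14.25
tool_pos: [0.4252, 0.1736, 0.0519]
tool_rot: [179.3, 0.7, -47.3]
force: [-0.0, 0.6, 0.6]
grip_width: 0.0007
```

Run:
```python
from h import *
T,o=tool()
k=np.array([.4803,.1355,o['tool_pos'][2]]); print(T[:3,:3].T@(k-T[:3,3]))
for a in(1.0,1.2):
  d=np.radians(190)-a; u=np.array([np.cos(d),np.sin(d)]); n=np.array([-u[1],u[0]]); p=k[:2]+.07*u+.015*n
  print(a,np.degrees(d)-180,p,go([*p,.05]))
```

```text
[ 0.06538436 -0.0146074  -0.00101711]
1.0 -47.29577951308232 [0.42180206 0.17676732] [-0.46  0.03  0.19]
1.2 -58.75493541569875 [0.43116668 0.18756646] [-0.62 -1.39  0.18]
```

>>> arm_command --pt "-0.2 -0.85 0.1" --pt "0 -0.85 0" --pt "0 -0.2 0" --pt "0 0 0" --twist '[6.5,6.5,1,0]'

```text
time_s: 14.75
tool_pos: [0.4374, 0.1873, 0.0521]
tool_rot: [179.1, 0.6, -61.0]
force: [-0.2, -0.5, -0.4]
grip_width: 0.0005
```

Run:
```python
from h import *
T,o=tool()
k=np.array([.4803,.1355,o['tool_pos'][2]]); print(T[:3,:3].T@(k-T[:3,3]))
print(o['wrist_torque'],o['force'])
```

```text
[ 0.06609825 -0.01235738 -0.00088582]
[-0.24965693  0.35647711  0.02427412] [-0.15459918 -0.47375199 -0.38953482]
```

>>> arm_command --pt "0 2 0" --pt "0 0 -5.2" --pt "0 0 -5.2" --pt "0 0 -5.2" --pt "0 0 -5.2" --pt "0 0 -5.2" --pt "0 0 0" --twist '[0,-10,-10,-10,-10,-10,0]'

```text
time_s: 15.62
tool_pos: [0.4266, 0.1766, 0.3252]
tool_rot: [-179.5, 0.3, -8.5]
force: [0.1, -1.0, -1.2]
grip_width: 0.0004
```

Run:
```python
from h import *
print(go([.5067,-.3575,.26]))
w=cam('wrist','w2.png'); print(proj(w,[.4803,.1355,.103]),proj(w,[.431,.217,.057]))
hsv=cv2.cvtColor(w['img'],cv2.COLOR_BGR2HSV)
m=((hsv[...,0]<6)|(hsv[...,0]>174))&(hsv[...,1]>180)&(hsv[...,2]>120)
n,l,st,ce=cv2.connectedComponentsWithStats(m.astype(np.uint8))
for i in range(1,n):
  if st[i,4]>40:
    p=onz(w,ce[i],.057); d=p[:2]-[.4803,.1355]; print(ce[i],st[i,4],p,np.linalg.norm(d),np.radians(190)-np.arctan2(d[1],d[0])%(2*np.pi))
```

```text
[15.81 51.71  5.94]
[328.4738983 212.8633468] [280.47021469 150.73175309]
[286.36912752 145.6442953 ] 149 [0.43975532 0.22248498 0.057     ] 0.09597009372609405 1.309158239925568
```

>>> arm_command --pt "1.6 5.2 0" --pt "1.6 5.2 0" --pt "1.6 5.2 0" --pt "1.6 5.2 0" --pt "1.6 5.2 0" --pt "1.6 5.2 0.8" --pt "1.6 5.2 1.2" --pt "1.6 5.2 1.2" --pt "1.5 5 1.2" --pt "1.5 5 1.2" --twist '[0,0,0,0,0,0,0,0,0,2]' --grip 45

```text
time_s: 16.92
tool_pos: [0.5078, -0.3667, 0.2489]
tool_rot: [-179.5, 0.7, -9.6]
force: [0.8, 1.2, 0.6]
grip_width: 0.0394
```

Run:
```python
from h import *
T,o=tool();print(o['tool_pos'],o['tool_rot'],o['qpos'],go([.5067,-.3575,.2]))
w=cam('wrist'); t=cam('top')
a=np.hstack([w['img'][:,80:480],cv2.resize(t['img'][150:310,230:383],(400,420),interpolation=cv2.INTER_CUBIC)])
cv2.imwrite('pics/c3.png',a)
```

```text
[ 0.50778251 -0.36668974  0.24891256] [-179.48956499    0.65328569   -9.61582479] [-10.16645372  22.71053051  57.98429593  85.42581866 -19.26931677
  83.3327977   38.69686778] [-0.2  -0.84  4.9 ]
```

View pics/c3.png

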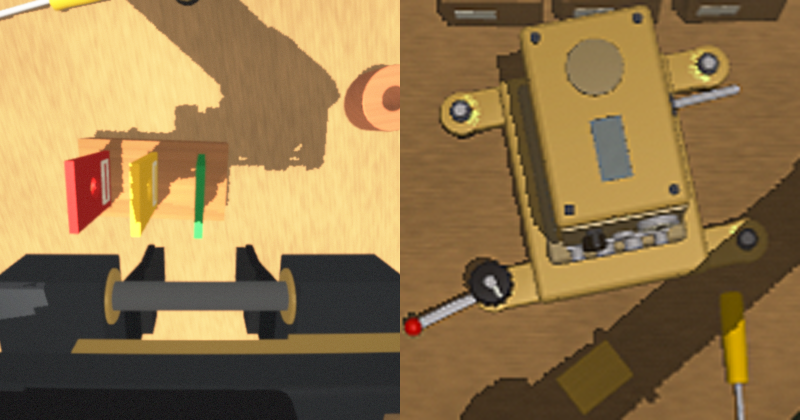

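The wrist view shows the green tag edge-on at column 280, rows 153–237, centred on the jaws. In the top view the lever is swung round and the press hasn't moved.

Run:
```python
from h import *
w=load('wrist'); t=load('top')
hsv=cv2.cvtColor(w['img'],cv2.COLOR_BGR2HSV)
m=((hsv[...,0]>45)&(hsv[...,0]<90)&(hsv[...,1]>90)).astype(np.uint8)
m[245:]=0
ys,xs=np.nonzero(m)
for y in (ys.min(),ys.min()+5,200,220,ys.max()-10,ys.max()): 
  q=xs[ys==y]; print(y,q.min(),q.max(),onz(w,(q.mean(),y),.148),onz(w,(q.mean(),y),.008))
print(w['E'][:3,3])
```

```text
154 279 283 [ 0.51528546 -0.31623113  0.148     ] [ 0.51210492 -0.32833713  0.008     ]
159 278 284 [ 0.514611   -0.32026225  0.148     ] [ 0.51107409 -0.3344982   0.008     ]
200 276 283 [ 0.50760965 -0.35434742  0.148     ] [ 0.50037341 -0.38659308  0.008     ]
220 275 281 [ 0.50335702 -0.37173285  0.148     ] [ 0.49387381 -0.4131645   0.008     ]
228 274 282 [ 0.50213196 -0.37894497  0.148     ] [ 0.49200145 -0.42418732  0.008     ]
238 276 280 [ 0.50057555 -0.38810715  0.148     ] [ 0.48962268 -0.43819056  0.008     ]
[ 0.52130496 -0.29331931  0.41296397]
```

>>> arm_command --pt "-0.2 -0.85 3" --pt "0 0 4" --pt "0 0 0" --pt "0 0 0" --twist '[0.9,0,0,0]'

```text
time_s: 17.52
tool_pos: [0.4992, -0.3631, 0.1719]
tool_rot: [-179.9, 1.3, -11.4]
force: [0.3, -0.1, -0.1]
grip_width: 0.039
```

Run:
```python
from h import *
print(go([.5065,-.357,.115]))
```

```text
[ 0.72 -0.73  5.67]
```

>>> arm_command --pt "0.7 -0.7 1" --pt "0 0 0" --pt "0 0 0" --twist '[-0.9,0,0]'

```text
time_s: 17.9
tool_pos: [0.5098, -0.3574, 0.1642]
tool_rot: [-179.9, 1.0, -10.3]
force: [-0.6, -0.8, 0.4]
grip_width: 0.0392
```

Run:
```python
from h import *
print(go([.5065,-.357,.115]))
```

```text
[-0.24  0.03  4.92]
```

>>> arm_command --pt "-0.2 0 2.4" --pt "0 0 2.4" --pt "0 0 0" --twist '[0,0,0]'

```text
time_s: 18.27
tool_pos: [0.5081, -0.3577, 0.1172]
tool_rot: [-179.9, 0.8, -10.3]
force: [0.4, -0.4, -0.2]
grip_width: 0.0395
```

Run:
```python
from h import *
print(go([.5065,-.357,.115]))
```

```text
[-0.17 -0.04  0.23]
```

Well within the gap, so I grip moderately and lift straight up.

>>> arm_command --pt "-0.1 0 0.2" --pt "0 0 0" --pt "0 0 0" --pt "0 0 0" --pt "0 0 0" --twist '[0,0,0,0,0]' --grip 0 --force 20

```text
time_s: 18.9
tool_pos: [0.5083, -0.359, 0.1186]
tool_rot: [180.0, 0.6, -10.3]
force: [-0.4, 0.4, -1.1]
grip_width: 0.0077
```

>>> arm_command --pt "0 0 -1.5" --pt "0 0 -3" --pt "0 0 -4" --pt "0 0 -5" --pt "0 0 -5" --pt "0 0 0" --twist '[0,0,0,0,0,0]'

```text
time_s: 19.65
tool_pos: [0.51, -0.3598, 0.3141]
tool_rot: [179.9, 0.4, -10.3]
force: [0.0, -0.2, -0.9]
grip_width: 0.0075
```

Run:
```python
from h import *
T,o=tool();print(o['tool_pos'],o['tool_rot'],o['qpos'],o['grip_width'])
```

```text
[ 0.51000366 -0.35975323  0.31413846] [179.85371213   0.38226659 -10.34207535] [-11.7005689   20.68183257  59.32183664  79.98366284 -17.34248213
  89.38019906  35.84356203] 0.007546989669619341
```

>>> arm_command --pt "0 0 0" --pt "0 0 0" --pt "0 0 0" --pt "0 0 0" --pt "0 0 0" --pt "0 0 0" --pt "0 0 0" --pt "0 0 0" --twist '[10,10,10,10,10,10,9.7,0]'

```text
time_s: 20.65
tool_pos: [0.5067, -0.358, 0.3117]
tool_rot: [179.3, 0.3, -82.3]
force: [0.5, -0.0, -1.3]
grip_width: 0.008
```

Run:
```python
from h import *
T,o=tool();print(o['qpos'],go([.646,-.165,.300]))
```

```text
[-16.74376756  24.48859692  68.80116651  80.52646327 -22.32418139
  90.73192181 -32.21862478] [-17.27 -16.38   1.06]
```

>>> arm_command --pt "-2.5 -2.4 0.1" --pt "-3 -2.8 0.1" --twist '[0,-1]'

```text
time_s: 20.9
tool_pos: [0.5482, -0.2992, 0.3094]
tool_rot: [179.3, 0.3, -81.4]
force: [0.9, -0.0, -1.4]
grip_width: 0.0073
```

Run:
```python
from h import *
T,o=tool();print(o['tool_rot'],o['qpos'],go([.646,-.165,.300]))
```

```text
[179.28306428   0.29423517 -81.4360602 ] [-22.48979591  25.05759173  68.237108    80.09211306 -22.77574089
  90.73919754 -37.73324604] [-11.81 -11.69   0.85]
```

>>> arm_command --pt "-3 -2.9 0.1" --pt "-3 -2.9 0.1" --pt "-3 -2.9 0.1" --pt "-2.7 -2.7 0.1" --pt "0 0 0" --pt "0 0 0" --twist '[0,0,0,-1,0,0]'

```text
time_s: 21.65
tool_pos: [0.6465, -0.1571, 0.3023]
tool_rot: [179.1, 0.4, -79.1]
force: [-0.8, -0.4, -0.3]
grip_width: 0.0075
```

Run:
```python
from h import *
T,o=tool();print(o['tool_pos'],o['tool_rot'],o['qpos'],go([.643,-.149,.287]))
s=cam('scene'); t=cam('top')
r=lambda i,x,y:cv2.resize(i[y:y+105,x:x+95],(380,420),interpolation=cv2.INTER_CUBIC)
cv2.imwrite('pics/c4.png',np.hstack([r(s['img'],165,150),r(t['img'],315,130)]))
h=T@np.array([0,-.002,.0226,1]); print('hole',h,proj(s,h[:3]),proj(t,h[:3]))
```

```text
[ 0.64650562 -0.15712899  0.30234809] [179.13101707   0.4403133  -79.10093678] [-30.15909866  30.52364765  64.40946349  73.99708789 -27.03710627
  92.46968383 -49.10669005] [-0.85  0.17  1.54]
hole [ 0.64809987 -0.15664493  0.27972102  1.        ] [200.10063538 220.09757298] [377.89545706 178.15713163]
```

View pics/c4.png

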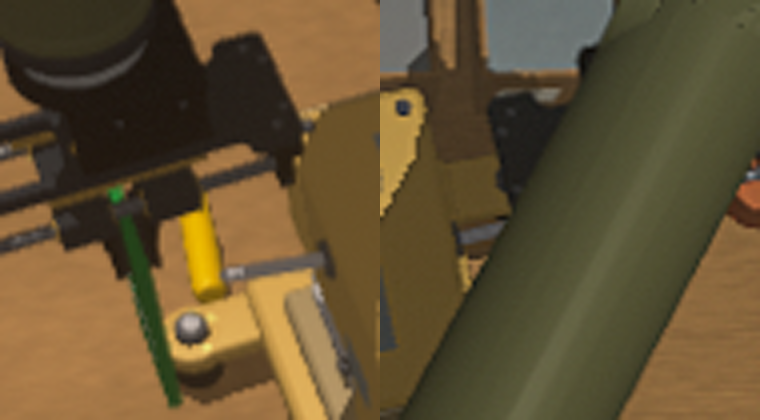

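Scene crop: the tag hangs edge-on, and the line at its hole height is near crop (141,280), which matches my prediction. The peg tip is at crop (228,272). I align and insert.

>>> arm_command --pt "-0.4 0.2 1.5" --pt "0 0 0" --pt "0 0 0" --twist '[0.9,0,0]'

```text
time_s: 22.12
tool_pos: [0.6422, -0.157, 0.2887]
tool_rot: [179.3, 0.4, -80.3]
force: [0.2, 0.3, -0.9]
grip_width: 0.0082
```

Run:
```python
from h import *
T,o=tool();print(o['tool_rot'],go([.643,-.149,.287]),go([.6358,-.1095,.287]))
```

```text
[179.25258928   0.44244568 -80.29417528] [-0.77 -0.21  0.17] [-4.79 -0.17  0.2 ]
```

>>> arm_command --pt "-1 -0.15 0.15" --pt "-1 0 0" --pt "-1 0 0" --pt "-1 0 0" --pt "-1 0 0.05" --pt "0 0 0" --pt "0 0 0" --twist '[0,0,0,0,0,0,0]'

```text
time_s: 23.0
tool_pos: [0.6353, -0.1033, 0.2883]
tool_rot: [179.4, 0.4, -80.2]
force: [0.2, -0.5, -0.1]
grip_width: 0.0081
```

Run:
```python
from h import *
T,o=tool();print(o['tool_rot'],'at mid+5mm:',go([.6315,-.0845,.281]))
s=cam('scene'); w=cam('wrist')
r=lambda i,x,y:cv2.resize(i[y:y+70,x:x+70],(420,420),interpolation=cv2.INTER_CUBIC)
cv2.imwrite('pics/c5.png',np.hstack([r(s['img'],185,180),w['img'][:,90:470]]))
```

```text
[179.36529675   0.44540981 -80.18505399] at mid+5mm: [-1.91  0.04  0.74]
```

View pics/c5.png

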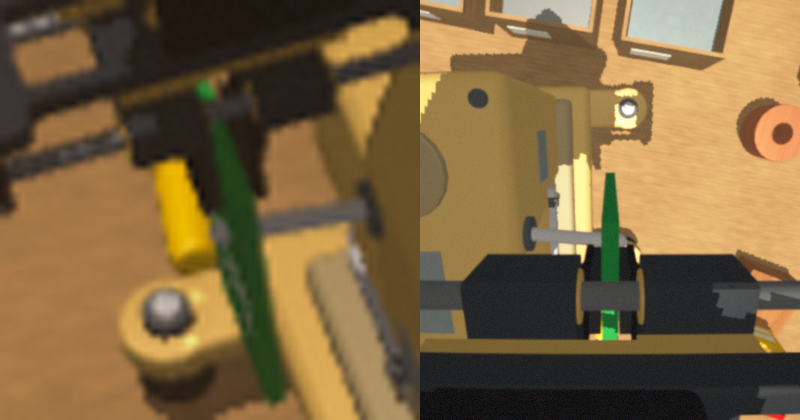

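The peg tip shows on both sides of the tag: left of it at (222,232) in the scene crop and right of it at (630,240) in the wrist crop. So the peg is through the hole, with no force. I continue inward.

>>> arm_command --pt "-0.7 0 0.17" --pt "-0.7 0 0.17" --pt "-0.5 0 0.12" --pt "0 0 0" --pt "0 0 0" --twist '[0,0,0,0,0]'

```text
time_s: 23.72
tool_pos: [0.6316, -0.0839, 0.2833]
tool_rot: [179.3, 0.4, -80.3]
force: [0.3, -0.0, -0.0]
grip_width: 0.0077
```

>>> arm_command --pt "0 0 0.25" --pt "0 0 0.25" --pt "0 0 0" --twist '[0,0,0]'

```text
time_s: 24.1
tool_pos: [0.6315, -0.0844, 0.2779]
tool_rot: [179.3, 0.4, -80.3]
force: [-0.9, -0.8, -0.9]
grip_width: 0.0082
```

>>> arm_command --pt "0 0 0.25" --pt "0 0 0.15" --pt "0 0 0" --twist '[0,0,0]'

```text
time_s: 24.48
tool_pos: [0.6314, -0.0846, 0.2736]
tool_rot: [179.3, 0.4, -80.3]
force: [0.2, -0.3, 0.0]
grip_width: 0.0078
```

>>> arm_command --pt "0 0 0.05" --pt "0 0 0" --pt "0 0 0" --twist '[0,0,0]'

```text
time_s: 24.85
tool_pos: [0.6315, -0.0846, 0.2733]
tool_rot: [179.4, 0.4, -80.3]
force: [-0.3, 0.7, -0.7]
grip_width: 0.0077
```

Next I release gently, wait, and lift.

>>> arm_command --pt "0 0 0" --pt "0 0 0" --pt "0 0 0" --pt "0 0 0" --twist '[0,0,0,0]' --grip 22

```text
time_s: 25.35
tool_pos: [0.6317, -0.0847, 0.2737]
tool_rot: [179.4, 0.4, -80.3]
force: [0.5, 0.1, -0.5]
grip_width: 0.0186
```

>>> arm_command --pt "0 0 -1" --pt "0 0 -2" --pt "0 0 -4" --pt "0 0 -5" --pt "0 0 0" --twist '[0,0,0,0,0]'

```text
time_s: 25.98
tool_pos: [0.6331, -0.0859, 0.4027]
tool_rot: [179.6, 0.3, -80.3]
force: [0.2, 0.6, -0.7]
grip_width: 0.0196
```

>>> arm_command --pt "3 0 0" --pt "5 0 -1" --pt "5 0 0" --pt "4 0 0" --pt "0 0 0" --pt "0 0 0" --pt "0 0 0" --pt "0 0 0" --twist '[0,0,0,0,0,0,0,0]'

```text
time_s: 26.98
tool_pos: [0.665, -0.2526, 0.4148]
tool_rot: [179.7, 0.3, -79.8]
force: [0.3, 0.9, -0.4]
grip_width: 0.0195
```

Run:
```python
from h import *
T,o=tool();print(o['tool_pos'],o['qpos'],o['force'])
s=cam('scene'); t=cam('top')
r=lambda i,x,y:cv2.resize(i[y:y+140,x:x+130],(390,420),interpolation=cv2.INTER_CUBIC)
cv2.imwrite('pics/c6.png',np.hstack([r(s['img'],195,150),r(t['img'],240,150)]))
```

```text
[ 0.66501503 -0.25257437  0.41479339] [-10.43152678  35.75225062  61.13716469  51.09505402 -32.3112476
 107.2838399  -44.76559276] [ 0.27667325  0.92094858 -0.42423652]
```

View pics/c6.png

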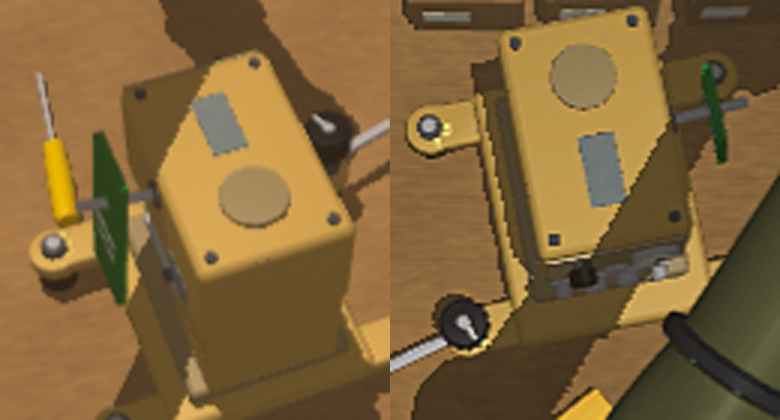

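The tag hangs on the peg, seen edge-on at crop (112,215) in the scene view and (714,115) in the top view. The lever is still round and the press is in place. I let it settle, then hand in.

>>> arm_command --pt "0 0 0" --pt "0 0 0" --pt "0 0 0" --pt "0 0 0" --pt "0 0 0" --pt "0 0 0" --pt "0 0 0" --pt "0 0 0" --pt "0 0 0" --pt "0 0 0" --twist '[0,0,0,0,0,0,0,0,0,0]'

```text
time_s: 28.32
tool_pos: [0.6652, -0.2518, 0.415]
tool_rot: [179.7, 0.3, -79.7]
force: [-0.1, 0.2, 0.1]
grip_width: 0.0193
```

Run:
```python
from h import *
def g():
    i=cam('scene')['img'];h=cv2.cvtColor(i,cv2.COLOR_BGR2HSV);m=(h[...,0]>45)&(h[...,0]<90)&(h[...,1]>90)
    m[:180]=0;m[:,:210]=0;m[270:]=0;m[:,260:]=0
    ys,xs=np.nonzero(m);return len(xs),xs.mean(),ys.mean()
print(g());print(g());print(env.sign_off())
```

```text
(207, np.float64(232.63768115942028), np.float64(224.4830917874396))
(225, np.float64(232.34222222222223), np.float64(223.96444444444444))
the job is handed in; nothing more can be done
None
```

I handed the job in at about 28 s of robot time; the hand-in gives no verdict.

- **Foot:** I turned the black knob about 203° clockwise in three strokes. Pressing on the knob with about 30 N moved it 2.8 mm before turning and about 1.1 mm after. From that I estimate the foot sits near 0 rad, give or take 0.5. I could not measure the force on each pad, so the estimate is the only evidence that all four carry more than 2 N.
- **Lock lever:** I pushed it clockwise to about its stop. The wrist image gave 1.31 rad, slightly past the 1.25 stop, so that reading is a little high. The fingers' final position gave about 1.24 rad.
- **Green tag:** It hangs on the peg with the peg visible on both sides of it. Its image moved only about 0.5 pixel between the last two frames, and the arm is clear of everything.
- **Everything else:** The press looked in place in the last images. I did not measure the other tags or the bench items afterwards, but the forces I saw gave no sign of touching them.

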